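# Put the press-setting tools back in their fitted plywood holders

### The arm

A 7-joint arm with a two-finger parallel gripper is mounted at the origin on the work surface; the furniture and walls round the work are solid. World frame = base frame: x ahead of the robot, y to its left, z up, the work surface at z = 0. Lengths are in mm, angles in rad, forces in N, time in s.
With the tool pointing down it reaches from about 425 to 950 mm from the base axis. Payload 16.7 kg.
Tool frame: the origin (TCP) lies at the very end of the fingers, on their centre line; the grasp point (between the pads) lies 19 mm behind it; x points along the fingers, y is the direction in which the jaws open and shut, and the axes are right-handed (so a half turn about x gives the same grasp; the last joint's range is limited). The gripper opens to 94 mm and grips with 3 to 60 N. Pads are 16 mm wide; open, the fingers measure 119 mm over their backs; the gripper's body (75 mm by 177 mm) begins 78 mm behind the grasp point.
Start: joints at [-1.256, 0.426, 0.074, 1.606, -0.034, 1.111, -0.067], TCP at [302.562, 603.349, 205.467] pointing down, gripper open.
Joint ranges: [-2.85, 2.85], [-0.5, 2.14], [-1.23, 1.37], [0.21, 2.46], [-1.02, 4.16], [0.16, 2.05], [-2.73, 2.73]. Speed limits (rad/s): [1.89, 1.89, 2.39, 2.39, 3.01, 3.01, 3.01].

### API

Orientations are given as a unit quaternion [w, x, y, z].
In Python, from plant import robot gives the robot as it stands.
- The arm moves only by the tool play_rows, never from a script. Its arguments are lists of equal length, an entry for each row: "travel": the shift along the tool's x, y, z in m, a list of three; "turn": the turn about the tool's x in rad. A call has exactly 8 rows; each row shifts and turns the commanded pose from where the row before left it, along the tool's axes as they then stand; what a row does not reach is not made up. A row lasts 1/10 s, in which the tool goes at most 50 mm and 8.59 degrees, less where a joint would pass 70% of its speed; a pose out of reach is approached as far as the arm can. A call with a gripper value outside its range is refused whole. "fingers" is the closure, from -1 (fully open) to 1 (shut), set as the call begins (left out, the last holds). The fingers move at their own pace and stop on an object; the grip force is fixed at half the most. Time passes only in rows, so rows that do not move let the fingers close, or fill a call up. It gives the time, the measured TCP pose, the force and the opening at its end, in the units of the state.
- robot.observe(): the state, without advancing time (a new reading comes with each control period).
- robot.camera(name): name is "scene" or "top"; returns (picture, depth): 384x512x3 uint8, red, green, blue; 384x512 float32, mm along the optical axis (not along the pixel's ray), 0 where there is no reading.
- robot.calibration(name): a dict with "vfov" (degrees; the focal length in pixels is half the picture's height over the tangent of half this angle, whatever the lens; pixels are square), "cx", "cy" (the principal point, pixels), "rvec" (rotation vector, rad) and "tvec" (3), from world to camera coordinates, as OpenCV has them. Camera axes: x right, y down, z forward; pixel columns grow to the right and rows downward; lengths in mm; the calibration is good to about 2 mm. A picture is of the moment at which its call begins. calibration takes no time and is no camera call.
- robot.job_done(): hands the job in, once; it reports no verdict.
The state is a dict: "time_s": time; "qpos": joint angles; "qvel": joint speeds; "effort": joint torques, N m; "position": TCP position; "tool_rot": TCP orientation; "ft_force": force on the tool from outside, world axes, zero at the start; "ft_torque": the same for the moment, N m; "gripper_width": finger opening in mm.
Only numpy, scipy, OpenCV 4.12 (cv2) and the standard library are available. Lean on these libraries where they do the work, as an engineer would, in place of code of your own. Each camera call takes 0.05 s, during which the arm holds its last target. There are 200 camera calls.

### The job

The hosel press is set, so put its four setting tools away: stand each mandrel upright in the plywood holder whose bore fits its flange, lay the ring gauge flat in the round recess with the finger slot, and set the V block, groove up, in the rectangular recess. Each must sit fully down on the floor of its own holder; leave the glue bottle and the jar of pins where they stand.

Things in the scene. Friction and masses are not known exactly. Their poses are not given: they have to be found in the camera images.
- slim_mandrel_center (a point): slim steel mandrel standing upright on its flange: 60 mm tall, flange 19 mm across and 11 mm high, above it a straight plain shank about 10 mm across (taken by the shank). 0.07 kg. The point is at its centre, on the axis, 30 mm above its foot; z is its axis, up.
- stout_mandrel_center (a point): stout steel mandrel standing upright on its flange: 50 mm tall, flange 30 mm across and 12 mm high, above it a shank about 16 mm across (taken by the shank). 0.07 kg. The point is at its centre, on the axis, 25 mm above its foot; z is its axis, up.
- ring_gauge_center (a point): steel ring gauge lying flat: a thick disc with a small hole, 44 mm across, 14 mm thick, 0.12 kg. The point is at its centre, 7 mm above its underside; z is its axis, up.
- v_block_center (a point): grey steel V block, 44 mm wide (its x) by 60 mm long (its y) by 42 mm tall, with a V groove along its y in the top; its upright sides 44 mm apart (x) are flat to the top, 0.55 kg. The point is at its centre, 21 mm above its underside; z up. Its two ends are alike for this job.
- slim_holder_seat (a point): square plywood holder 64 x 64 mm with one plain round bore 27 mm across, for the slim mandrel's flange (the stout one's flange does not enter). It is 20 mm high, does not slide, and the recess is 12 mm deep, so its floor is 8 mm above the table. The point is the centre of the recess floor; z up.
- stout_holder_seat (a point): square plywood holder 72 x 72 mm with one plain round bore 40 mm across, for the stout mandrel's flange. It is 20 mm high, does not slide, and the recess is 12 mm deep, so its floor is 8 mm above the table. The point is the centre of the recess floor; z up.
- ring_holder_seat (a point): plywood holder 84 mm (its x) by 80 mm (its y) with a round recess 54 mm across, crossed along its y by a finger slot 34 mm wide that is as deep as the recess and open at both ends, for the ring gauge: fingers that close along the holder's y have room in the slot. It is 20 mm high, does not slide, and the recess is 12 mm deep, so its floor is 8 mm above the table. The point is the centre of the recess floor; z up.
- v_holder_seat (a point): plywood holder 78 mm (its x) by 94 mm (its y) with one rectangular recess 54 mm (x) by 70 mm (y), for the V block, whose y then lies along the holder's y, either way round. It is 20 mm high, does not slide, and the recess is 12 mm deep, so its floor is 8 mm above the table. The point is the centre of the recess floor; z up.
- glue_bottle: bystander: upright glue bottle with an orange nozzle, 44 mm across, 148 mm tall, 0.14 kg, loose. Origin at the centre of its underside; z up.
- pin_jar: bystander: clear jar of pins with a blue-green lid, 56 mm across, 74 mm tall, 0.16 kg, loose. Origin at the centre of its underside; z up.
Not all that is in view belongs to the job. What is shaped like the part that bears stout_mandrel_center but black is not meant.

How it is judged (in metres and radians):
At the end, for the whole second after the job is handed in: Each tool rests, released and still, in its own holder: its centre within 10 mm of the recess centre seen from above, its underside on the recess floor (centre height right to +3 / -4 mm), upright within 0.1 rad; the V block's length along its recess within 0.25 rad (horizontal distance between slim_mandrel_center and slim_holder_seat below 0.01 m and z of slim_mandrel_center in the frame of slim_holder_seat between 0.026 and 0.033 m and angle between each of slim_mandrel_center, stout_mandrel_center, ring_gauge_center, v_block_center's own z axis and vertical below 0.1 rad and horizontal distance between stout_mandrel_center and stout_holder_seat below 0.01 m and z of stout_mandrel_center in the frame of stout_holder_seat between 0.021 and 0.028 m and horizontal distance between ring_gauge_center and ring_holder_seat below 0.01 m and z of ring_gauge_center in the frame of ring_holder_seat between 0.003 and 0.01 m and horizontal distance between v_block_center and v_holder_seat below 0.01 m and z of v_block_center in the frame of v_holder_seat between 0.017 and 0.024 m and angle between the y axis of v_block_center and the y axis of v_holder_seat, either way round below 0.25 rad and linear speed of each of slim_mandrel, stout_mandrel, ring_gauge, v_block below 0.02 m/s); the robot touches nothing.
It fails at once if the glue bottle is knocked over or pushed more than 30 mm from its place (distance of glue_bottle from where it was at the start of the episode above 0.03 m or angle between glue_bottle's own z axis and vertical above 0.4 rad).
It fails at once if the jar of pins is knocked over or pushed more than 30 mm from its place (distance of pin_jar from where it was at the start of the episode above 0.03 m or angle between pin_jar's own z axis and vertical above 0.4 rad).
It also fails if it takes over 112 s, if anything falls off the work surface, if the arm or the gripper's body presses on something with over 40 N, if the wrist force passes 120 N, or if a joint passes its speed limit or range.

## Working session

There is one attempt and no reset: what is moved stays moved. The work goes in short steps, Python scripts to look and compute and a tool call to move; the robot and the scene stay as the last step left them, time stands still between calls to the robot, and variables do not carry over. Pictures are saved under pics/ and viewed, about 12 in all and at most 16, crops included, and the job is handed in when it is done.

Besides the shell and the picture viewer there is one more tool, called by a JSON object that holds its "api" and its "payload". play_rows: Moves the arm, as the interface text tells. Its arguments: {"type":"object","properties":{"travel":{"type":"array","items":{"type":"array","items":{"type":"number"}}},"turn":{"type":"array","items":{"type":"number"}},"fingers":{"type":"number"}},"required":["travel","turn"]}

```bash
ls; mkdir -p pics
cat > h.py <<'E'
import numpy as np, cv2
from plant import robot
def cal(n):
    c=robot.calibration(n); f=192/np.tan(np.radians(c["vfov"])/2)
    K=np.array([[f,0,c["cx"]],[0,f,c["cy"]],[0,0,1]]); R=cv2.Rodrigues(np.array(c["rvec"],float))[0]
    return K,R,np.array(c["tvec"],float).ravel(),c
def plane(n,u,v,z):
    K,R,t,_=cal(n); d=R.T@np.linalg.inv(K)@np.array([u,v,1.]); o=-R.T@t
    return o+d*(z-o[2])/d[2]
def cloud(n,D):
    K,R,t,_=cal(n); v,u=np.mgrid[:384,:512]
    p=np.stack([(u-K[0,2])/K[0,0]*D,(v-K[1,2])/K[1,1]*D,D],-1)
    return (p-t)@R
def snap(n,tag):
    im,D=robot.camera(n); cv2.imwrite(f"pics/{tag}.png",im[...,::-1]); np.savez(f"pics/{tag}.npz",im=im,D=D); return im,D
E
python3 - <<'E'
from h import *
for n in("scene","top"):
    print(n,cal(n)[3]); im,D=snap(n,n+"0"); print((D>0).mean(),D[D>0].min(),D.max())
    cv2.imwrite(f"pics/{n}0b.png",cv2.resize(im,(800,600),interpolation=3)[...,::-1])
print(robot.observe())
E
```

```text
pics
scene {'vfov': 52.75171262672721, 'cx': 258.6841172577113, 'cy': 191.25760856100567, 'rvec': array([ 0.39981424,  2.89986619, -0.89581137]), 'tvec': array([ 445.30895058,  -77.51231775, 1269.43759939])}
0.996063232421875 391.97253 2108.2307
top {'vfov': 45.40254742454771, 'cx': 255.31483785134188, 'cy': 194.18727821012519, 'rvec': array([ 2.20327768, -2.17752475,  0.11502347]), 'tvec': array([ -12.96745594,  484.6294467 , 1166.36292448])}
0.9959360758463541 651.99554 2060.801
{'time_s': 0.1, 'qpos': array([-1.25547506,  0.42666884,  0.07386563,  1.6065403 , -0.03415271,
        1.11080898, -0.0671053 ]), 'qvel': array([-4.74737569e-06, -7.38316980e-04,  1.97390716e-03, -1.47630219e-03,
        1.22125739e-03, -2.93659237e-03,  1.61549352e-04]), 'effort': array([ 7.35951442e-03, -9.37469172e+01,  3.67630742e+00, -4.55041265e+01,
       -4.85882792e-02,  1.68066798e-02,  3.68621818e-05]), 'position': array([302.41479897, 603.01631144, 204.84760866]), 'tool_rot': array([ 0.68800832,  0.16248402,  0.68817077, -0.16329265]), 'ft_force': array([-0.08493941,  0.22948322, -0.25304751]), 'ft_torque': array([-0.02474993,  0.00467726, -0.00964973]), 'gripper_width': 94.25025761459524}
```

View pics/top0b.png

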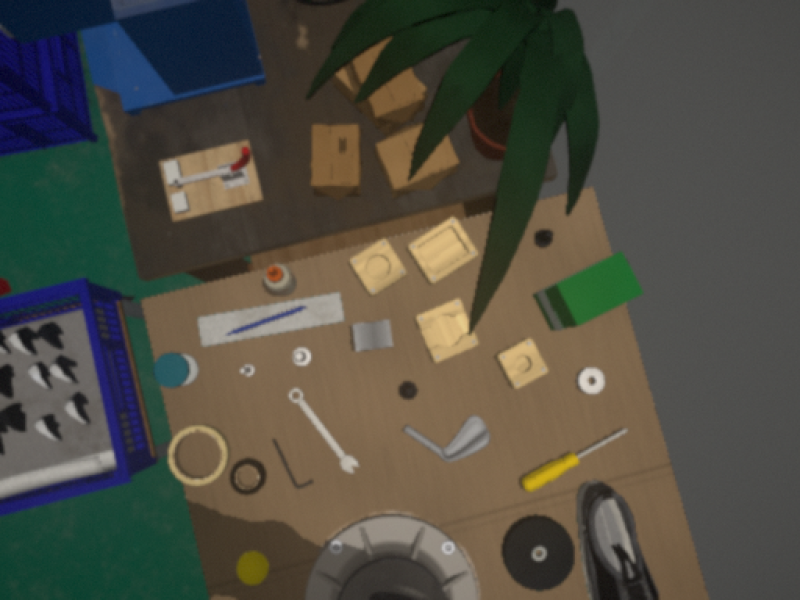

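View pics/scene0b.png

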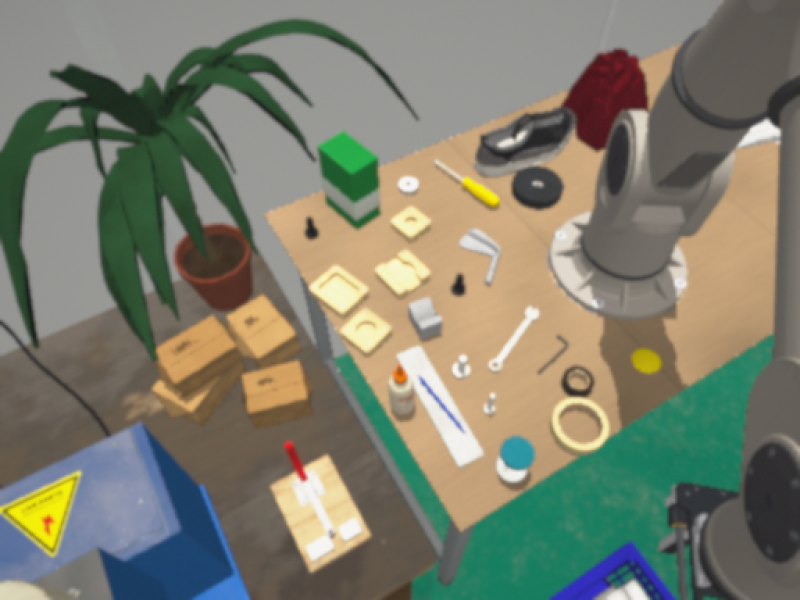

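The top view (800×600) shows the slim mandrel at (247,370), the stout one at (302,356), the V block at (372,336) and the ring gauge at (592,380). The two black mandrels at (408,390) and (543,238) are decoys. The holders are at (378,266) for the larger bore, (443,249) rectangular, (447,330) slotted and (523,363) for the small bore. The bottle is at (277,277) and the jar at (175,370).

```bash
cat > seg.py <<'E'
from h import *
from scipy.spatial.transform import Rotation as Ro
for n in("top","scene"):
    K,R,t,_=cal(n); print(n,"cam",(-R.T@t).round(),"TCP px",cv2.projectPoints(np.array([[302.,603,205]]),R,t,K,None)[0].ravel().round()*1.5625)
    d=np.load(f"pics/{n}0.npz"); P=cloud(n,d["D"]); 
    Z=P[...,2]; m=((Z>6)&(Z<160)&(P[...,0]>380)&(P[...,0]<950)&(abs(P[...,1])<480)).astype(np.uint8)
    k,L,S,C=cv2.connectedComponentsWithStats(m)
    flat=(abs(Z)<6)&(P[...,0]>400)&(P[...,0]<700)&(abs(P[...,1])<300); print("table z",np.median(Z[flat]))
    for i in range(1,k):
        if S[i,4]>12:
            q=P[L==i]; top=np.percentile(q[:,2],95); print(i,S[i,4],"px800",(C[i]*1.5625).round(),"xy",q[:,:2].mean(0).round(),"min",q.min(0).round(),"max",q.max(0).round(),"ztop",top.round(1))
q=[0.688,0.1625,0.688,-0.1633]
print(Ro.from_quat(q[1:]+q[:1]).as_matrix().round(3))
E
python3 seg.py
```

```text
top cam [ 387.   19. 1202.] TCP px [-48.4375 420.3125]
table z 0.2187115443917892
1 1938 px800 [206.  57.] xy [869. 306.] min [843. 233.   6.] max [948. 387. 160.] ztop 153.2
2 5088 px800 [636. 209.] xy [ 634. -379.] min [ 380. -448.    6.] max [ 949. -293.  160.] ztop 154.0
3 116 px800 [97. 22.] xy [894. 455.] min [886. 429. 136.] max [902. 479. 160.] ztop 159.2
4 407 px800 [359.  68.] xy [870.  63.] min [834.  12.   6.] max [912. 104.  85.] ztop 80.2
6 929 px800 [396. 100.] xy [812.   1.] min [778. -50.   6.] max [870.  58.  85.] ztop 81.2
7 960 px800 [491. 120.] xy [ 781. -153.] min [ 727. -187.    6.] max [ 864. -113.  160.] ztop 96.3
8 1113 px800 [414. 159.] xy [730. -29.] min [ 676. -104.    6.] max [795.  36.  31.] ztop 24.6
9 1276 px800 [335. 157.] xy [728. 102.] min [673.  62.   6.] max [789. 143.  34.] ztop 29.8
10 142 px800 [237. 163.] xy [713. 263.] min [698. 236.   6.] max [729. 304.  83.] ztop 81.3
17 19 px800 [179. 181.] xy [687. 364.] min [682. 356.   6.] max [693. 374.  12.] ztop 11.3
20 995 px800 [442. 250.] xy [576. -79.] min [ 520. -136.    6.] max [631. -21.  26.
[... 1839 characters left out ...]
31.] xy [548.  32.] min [500. -15.   6.] max [595.  77.  24.] ztop 21.8
14 1772 px800 [431. 403.] xy [473. 210.] min [413.  85.   6.] max [544. 327. 148.] ztop 102.4
15 88 px800 [461. 366.] xy [400. 157.] min [383. 141.   6.] max [411. 169.  52.] ztop 48.6
16 1121 px800 [274. 388.] xy [733. 108.] min [677.  63.   6.] max [792. 147.  31.] ztop 28.2
19 281 px800 [507. 462.] xy [392. 356.] min [380. 326.   6.] max [402. 376.  77.] ztop 74.5
20 185 px800 [297. 465.] xy [718. 262.] min [700. 238.   6.] max [730. 302.  81.] ztop 79.4
22 1547 px800 [193. 547.] xy [877. 360.] min [848. 233.   6.] max [930. 433. 160.] ztop 154.5
[[-0.     0.448  0.894]
 [-0.001  0.894 -0.448]
 [-1.    -0.001  0.   ]]
```

```bash
cat > meas.py <<'E'
from h import *
import sys
W={ # approx xy, half-size window, z band of top
"slimM":(378,230,22,40,70),"stoutM":(398,154,20,40,60),"ring":(372,-290,35,8,20),"vblk":(433,38,45,32,50),
"slimH":(398,-210,60,13,30),"stoutH":(547,30,62,13,30),"ringH":(443,-85,70,13,30),"vH":(577,-78,75,13,30),"black1":(365,20,30,40,60)}
def meas(tag,names=W,show=True):
    out={}
    for n in("top","scene"):
        d=np.load(f"pics/{n}{tag}.npz"); P=cloud(n,d["D"])
        for k in names:
            x,y,h,z0,z1=W[k]; Z=P[...,2]
            m=(abs(P[...,0]-x)<h)&(abs(P[...,1]-y)<h)&(Z>z0)&(Z<z1); q=P[m]
            if len(q)<4: print(n,k,"none",len(q)); continue
            top=np.median(q[:,2]); s=q[abs(q[:,2]-top)<4]
            (c,sz,a)=cv2.minAreaRect(s[:,:2].astype(np.float32))
            print(n,k,len(s),"c",np.round(c,1),"mean",s[:,:2].mean(0).round(1),"sz",np.round(sz,1),"a",round(a,1),"z",top.round(1))
            if k=="ringH":
                b=cv2.boxPoints((c,(sz[0]-6,sz[1]-6),a)).astype(np.float32)
                cand=P[(abs(P[...,0]-x)<h)&(abs(P[...,1]-y)<h)&(Z>2)&(Z<14)]
                r=[p for p in cand if np.hypot(*(p[:2]-c))<38]; r=np.array(r)[:,:2]
                w,V=np.linalg.eigh(np.cov(r.T)); print("   recess",len(r),r.mean(0).round(1),"eig",np.sqrt(w).round(1),"long dir",V[:,1].round(2))
if __name__=="__main__": meas(sys.argv[1])
E
python3 meas.py 0
python3 - <<'E'
from h import *
a=cv2.imread("pics/top0.png")
c1=cv2.resize(a[130:260,140:300],None,fx=5,fy=5,interpolation=2)[:600]
cv2.imwrite("pics/cropA.png",c1[:, :800])
c2=cv2.resize(a[130:260,250:410],None,fx=5,fy=5,interpolation=2)[:600]
cv2.imwrite("pics/cropB.png",c2[:, :800])
E
```

```text
top slimM 10 c [372.4 239. ] mean [372.4 239.5] sz [4.9 7.1] a 0.4 z 58.8
top stoutM 21 c [395.6 153.1] mean [395.8 153.1] sz [10.9 10.8] a 31.1 z 48.5
top ring 80 c [ 361.1 -314.9] mean [ 361.  -316.5] sz [19.4 38.8] a 89.2 z 13.6
top vblk 204 c [431.  36.] mean [431.4  35.7] sz [43.8 59.7] a 7.6 z 40.5
top slimH 490 c [ 399.5 -228.9] mean [ 389.2 -212.5] sz [ 67.4 107.1] a 33.3 z 19.9
top stoutH 556 c [556.7  12.5] mean [548.2  25.2] sz [ 72.4 110.1] a 33.3 z 19.9
top ringH 467 c [441.8 -87.2] mean [441.2 -86. ] sz [83.7 80.2] a 23.8 z 20.0
   recess 444 [441.9 -87.1] eig [12.6 19.4] long dir [-0.42  0.91]
top vH 544 c [563.3 -60.6] mean [572.2 -71.2] sz [ 78.1 138.3] a 33.3 z 19.9
top black1 none 0
scene slimM 11 c [375.1 240.7] mean [375.1 241.4] sz [7.9 8.3] a 78.9 z 54.1
scene stoutM 15 c [396.8 154.9] mean [397.6 154.8] sz [10.2 12.4] a 16.2 z 47.2
scene ring 41 c [ 365.2 -314. ] mean [ 364.7 -315.3] sz [40.  20.8] a 2.0 z 12.8
scene vblk 146 c [433.5  36.4] mean [433.5  37.3] sz [45.4 63.9] a 8.6 z 39.1
scene slimH 240 c [ 401.1 -228.6] mean [ 392.  -211.1] sz [ 66.6 108.3] a 32.4 z 18.5
scene stoutH 414 c [558.5  13.9] mean [550.6  27.9] sz [ 72. 111.] a 33.1 z 18.8
scene ringH 278 c [443.7 -85.1] mean [444.2 -84.7] sz [84.8 82.9] a 23.7 z 18.5
   recess 232 [440.  -87.8] eig [12.4 19.6] long dir [-0.42  0.91]
scene vH 346 c [566.7 -61.5] mean [575.1 -71.4] sz [ 79.3 136.4] a 32.7 z 18.7
scene black1 none 0
```

View pics/cropA.png

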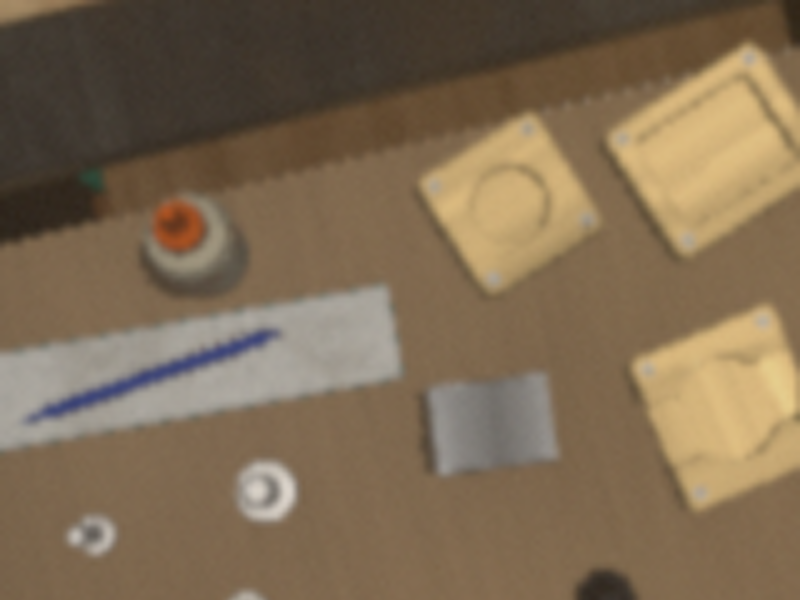

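View pics/cropB.png

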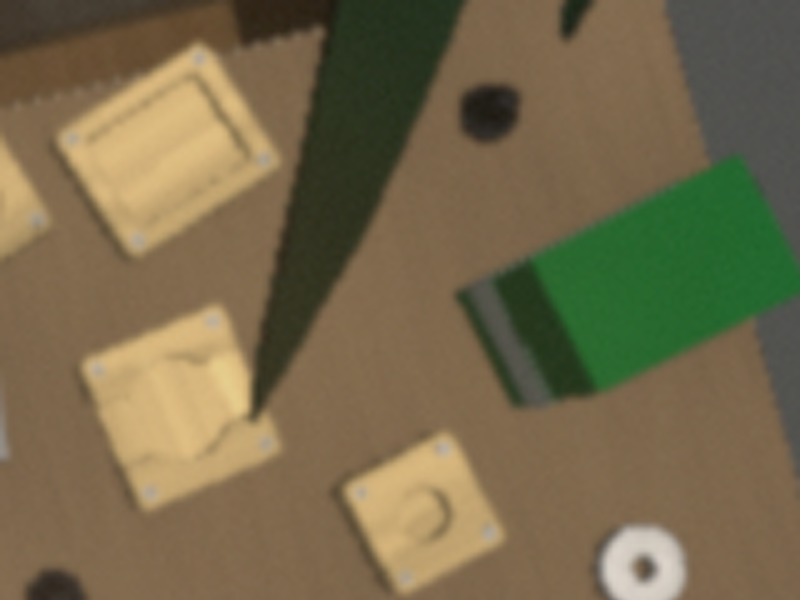

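The crops confirm the parts. In crop A, the slim mandrel is at (92,535), the stout at (265,490), both bright steel, and the V block's groove runs roughly left to right. In crop B, the ring gauge is at (640,567) and the slot runs left to right. A plant leaf hangs over the slotted holder, and the tall green box is near the ring.

```bash
sed -i 's/"ring":(372,-290,35/"ring":(350,-318,33/; s/(378,230,22/(374,240,20/' meas.py
cat > m2.py <<'E'
from meas import *
# holders: largest connected comp in image near centre
import sys
tag=sys.argv[1]
for n in("top","scene"):
    d=np.load(f"pics/{n}{tag}.npz"); P=cloud(n,d["D"]); Z=P[...,2]
    for k in("slimH","stoutH","vH"):
        x,y=W[k][:2]; m=((Z>12)&(Z<30)).astype(np.uint8)&((abs(P[...,0]-x)<75)&(abs(P[...,1]-y)<75)).astype(np.uint8)
        nn,L,S,C=cv2.connectedComponentsWithStats(m,connectivity=4); i=1+np.argmax([s[4]-1e4*(np.hypot(*(P[L==j+1][:,:2].mean(0)-[x,y]))>25) for j,s in enumerate(S[1:])])
        q=P[L==i]; r=cv2.minAreaRect(q[:,:2].astype(np.float32)); print(n,k,S[i,4],*[np.round(v,1) for v in r])
    lf=(P[...,0]>400)&(P[...,0]<700)&(P[...,1]<0)&(P[...,1]>-300)&(Z>60)&(d["im"][...,1]>d["im"][...,0]*1.15)
    q=P[lf]; 
    for a in range(400,700,30):
        s=q[(q[:,0]>=a)&(q[:,0]<a+30)]; 
        if len(s): print("  leaf x",a,"y",s[:,1].min().round(),s[:,1].max().round(),"z",s[:,2].min().round(),s[:,2].max().round())
    b=P[(Z>140)&(Z<160)&(P[...,0]>380)&(P[...,0]<640)&(P[...,1]<-200)]; 
    if len(b): print("box",*[np.round(v) for v in cv2.minAreaRect(b[:,:2].astype(np.float32))], cv2.boxPoints(cv2.minAreaRect(b[:,:2].astype(np.float32))).round().tolist())
E
python3 meas.py 0 | grep -E "slimM|ring "; python3 m2.py 0
```

```text
top slimM 10 c [372.4 239. ] mean [372.4 239.5] sz [4.9 7.1] a 0.4 z 58.8
top ring 187 c [ 359.9 -326.9] mean [ 360.6 -328. ] sz [41.4 43.3] a 1.4 z 14.1
scene slimM 11 c [375.1 240.7] mean [375.1 241.4] sz [7.9 8.3] a 78.9 z 54.1
scene ring 79 c [ 363.6 -326.1] mean [ 363.2 -325.6] sz [41.5 39.6] a 79.7 z 12.5
top slimH 544 [ 388.3 -212.6] [64.3 64.4] 28.6
top stoutH 589 [546.   28.5] [72.4 72. ] 33.7
top vH 551 [575.9 -79.2] [78.6 95.1] 33.3
  leaf x 430 y -291.0 -253.0 z 83.0 175.0
  leaf x 460 y -300.0 -238.0 z 86.0 175.0
  leaf x 490 y -300.0 -81.0 z 85.0 543.0
  leaf x 520 y -300.0 -83.0 z 80.0 560.0
  leaf x 550 y -200.0 -85.0 z 378.0 563.0
  leaf x 580 y -203.0 -12.0 z 398.0 564.0
  leaf x 610 y -204.0 -15.0 z 430.0 560.0
  leaf x 640 y -204.0 -26.0 z 436.0 553.0
  leaf x 670 y -198.0 -40.0 z 470.0 538.0
box [ 488. -328.] [268. 178.] 15.0 [[335.0, -277.0], [381.0, -449.0], [640.0, -379.0], [594.0, -208.0]]
scene slimH 263 [ 390.8 -211.6] [64.7 68.7] 24.9
scene stoutH 421 [547.5  29.3] [74.2 74.1] 32.4
scene vH 359 [577.2 -78.4] [79.3 96.8] 33.7
  leaf x 430 y -287.0 -74.0 z 84.0 472.0
  leaf x 460 y -299.0 -74.0 z 83.0 516.0
  leaf x 490 y -300.0 -76.0 z 83.0 540.0
  leaf x 520 y -300.0 -83.0 z 86.0 558.0
  leaf x 550 y -200.0 -85.0 z 379.0 559.0
  leaf x 580 y -203.0 -8.0 z 393.0 559.0
  leaf x 610 y -206.0 -13.0 z 442.0 557.0
  leaf x 640 y -203.0 -25.0 z 462.0 550.0
  leaf x 670 y -188.0 -47.0 z 468.0 537.0
box [ 488. -329.] [270. 182.] 15.0 [[334.0, -277.0], [381.0, -452.0], [641.0, -382.0], [594.0, -206.0]]
```

Run:
```python
from h import *
Q=[]
for n in("top","scene"):
    d=np.load(f"pics/{n}0.npz"); P=cloud(n,d["D"]); Q.append(P[(P[...,2]>180)&(P[...,0]>380)&(P[...,0]<800)&(P[...,1]<150)&(P[...,1]>-450)])
q=np.vstack(Q)
print("rows x 420..; cols y 40..-260 step 30: zmin-zmax(cm)")
for a in range(400,740,25):
    r=[]
    for b in range(60,-270,-30):
        s=q[(q[:,0]>=a)&(q[:,0]<a+25)&(q[:,1]<=b)&(q[:,1]>b-30)]
        r.append(f"{s[:,2].min()/10:.0f}-{s[:,2].max()/10:.0f}" if len(s)>1 else "  .  ")
    print(a,r)
```

```text
rows x 420..; cols y 40..-260 step 30: zmin-zmax(cm)
400 ['  .  ', '  .  ', '  .  ', '  .  ', '40-42', '  .  ', '  .  ', '  .  ', '  .  ', '  .  ', '  .  ']
425 ['  .  ', '  .  ', '  .  ', '  .  ', '41-46', '  .  ', '  .  ', '  .  ', '  .  ', '  .  ', '  .  ']
450 ['  .  ', '  .  ', '  .  ', '  .  ', '45-50', '46-49', '  .  ', '  .  ', '  .  ', '  .  ', '  .  ']
475 ['  .  ', '  .  ', '  .  ', '  .  ', '49-53', '49-52', '  .  ', '  .  ', '  .  ', '  .  ', '  .  ']
500 ['  .  ', '  .  ', '  .  ', '  .  ', '52-55', '52-54', '  .  ', '  .  ', '  .  ', '  .  ', '  .  ']
525 ['  .  ', '  .  ', '  .  ', '  .  ', '54-56', '54-56', '54-56', '  .  ', '  .  ', '  .  ', '  .  ']
550 ['  .  ', '  .  ', '  .  ', '  .  ', '56-56', '55-56', '55-56', '  .  ', '37-40', '  .  ', '  .  ']
575 ['  .  ', '  .  ', '42-46', '  .  ', '  .  ', '55-56', '55-56', '  .  ', '38-44', '  .  ', '  .  ']
600 ['  .  ', '  .  ', '45-50', '47-51', '  .  ', '55-56', '55-56', '44-46', '42-47', '  .  ', '  .  ']
625 ['  .  ', '  .  ', '48-52', '49-53', '51-53', '54-56', '54-55', '42-47', '46-47', '  .  ', '  .  ']
650 ['  .  ', '  .  ', '  .  ', '52-53', '52-53', '52-55', '49-54', '45-53', '47-48', '  .  ', '  .  ']
675 ['37-47', '41-43', '  .  ', '53-54', '52-53', '52-54', '49-53', '47-53', '47-48', '  .  ', '  .  ']
700 ['38-50', '41-52', '45-51', '46-47', '51-53', '34-52', '32-52', '45-51', '47-50', '  .  ', '  .  ']
725 ['48-51', '44-51', '45-51', '46-51', '46-52', '43-52', '40-51', '43-50', '  .  ', '  .  ', '  .  ']
```

Run:
```python
from h import *
for n in("top","scene"):
    d=np.load(f"pics/{n}0.npz"); P=cloud(n,d["D"]); im=d["im"].astype(int)
    m=(P[...,2]>30)&(P[...,2]<175)&(P[...,0]>380)&(P[...,0]<640)&(P[...,1]<-215)&(P[...,1]>-420)&(np.hypot(P[...,0]-600,P[...,1]+248)>35)
    k,L,S,C=cv2.connectedComponentsWithStats(m.astype(np.uint8)); i=1+S[1:,4].argmax(); q=P[L==i]
    r=cv2.minAreaRect(q[:,:2].astype(np.float32)); print(n,r,cv2.boxPoints(r).round().tolist(),np.percentile(q[:,2],[5,50,99]))
```

```text
top ((536.1924438476562, -314.7516784667969), (167.4112091064453, 179.4919891357422), 15.245217323303223) [[432.0, -250.0], [479.0, -423.0], [641.0, -379.0], [593.0, -206.0]] [ 45.92246681 154.42680223 174.35033176]
scene ((530.4837646484375, -316.79449462890625), (182.18106079101562, 184.32635498046875), 14.589255332946777) [[419.0, -251.0], [466.0, -429.0], [642.0, -383.0], [595.0, -205.0]] [ 41.41469597 128.00787245 172.65248073]
```

{"api": "play_rows", "payload": {"travel": [[0,-0.03,0],[0,-0.045,0.02],[0,-0.045,0.02],[0,-0.045,0.02],[0,-0.045,0.02],[0,-0.045,0.02],[0,-0.03,0.02],[0,-0.01,0.005]], "turn": [0,0,0,0,0,0,0,0], "fingers": -1}}

```text
time_s: 0.9
position: [282.2, 280.3, 205.4]
tool_rot: [0.688, 0.164, 0.688, -0.164]
ft_force: [-1.6, 0.9, -0.5]
gripper_width: 94.2
```

{"api": "play_rows", "payload": {"travel": [[0,0.005,0.035],[0,0,0.035],[0,0,0.03],[0.03,0,0],[0.04,0,0],[0.02,0,0],[0,0,0],[0,0,0]], "turn": [0,0,0,0,0,0,0,0]}}

```text
time_s: 1.7
position: [373.8, 243.6, 115.8]
tool_rot: [0.688, 0.163, 0.688, -0.163]
ft_force: [0.9, 0.2, 0.3]
gripper_width: 94.1
```

Run:
```python
from h import *
for uv in((342,188),(353,211),(342+15,183)): print([plane("top",*uv,z)[:2].round() for z in (0,150)])
print(robot.observe()["position"])
im,D=snap("scene","scene1"); 
K,R,t,_=cal("scene"); p=robot.observe()["position"]
print(cv2.projectPoints(np.array([p,[374,240,60],[374,240,0]]),R,t,K,None)[0].reshape(-1,2))
cv2.imwrite("pics/s1.png",cv2.resize(im[180:300,240:400],None,fx=5,fy=5,interpolation=2)[...,::-1])
```

```text
[array([ 506., -237.]), array([ 491., -205.])]
[array([ 445., -266.]), array([ 438., -230.])]
[array([ 520., -277.]), array([ 503., -240.])]
[373.83846108 243.57238239 115.83163052]
[[318.12095842 244.13708168]
 [314.98597391 252.39613355]
 [312.41531279 261.70398177]]
```

View pics/s1.png

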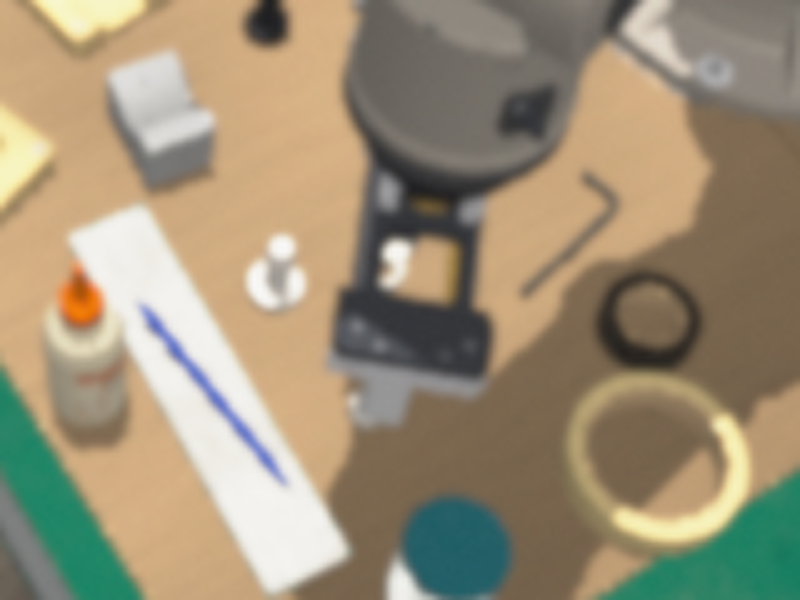

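The crop shows the open gripper around the slim mandrel, whose flange just shows at (352,400). Projection agrees, so I'm descending and closing.

{"api": "play_rows", "payload": {"travel": [[0.03,-0.003,0.002],[0.03,0,0],[0.025,0,0],[0.007,0,0],[0,0,0],[0,0,0],[0,0,0],[0,0,0]], "turn": [0,0,0,0,0,0,0,0]}}

```text
time_s: 2.55
position: [374.6, 240.2, 24.4]
tool_rot: [0.688, 0.163, 0.688, -0.162]
ft_force: [-0.0, 0.7, 0.2]
gripper_width: 94.0
```

{"api": "play_rows", "payload": {"travel": [[0,0,0],[0,0,0],[0,0,0],[0,0,0],[0,0,0],[0,0,0],[0,0,0],[0,0,0]], "turn": [0,0,0,0,0,0,0,0], "fingers": 1}}

```text
time_s: 3.35
position: [374.1, 239.6, 23.5]
tool_rot: [0.688, 0.163, 0.688, -0.163]
ft_force: [-0.2, -0.6, 0.5]
gripper_width: 33.2
```

{"api": "play_rows", "payload": {"travel": [[0,0,0],[0,0,0],[0,0,0],[0,0,0],[-0.01,0,0],[-0.04,0,0],[-0.045,0,0],[-0.045,0,0]], "turn": [0,0,0,0,0,0,0,0]}}

```text
time_s: 4.15
position: [373.9, 239.0, 165.7]
tool_rot: [0.688, 0.163, 0.688, -0.163]
ft_force: [0.5, 1.6, -1.0]
gripper_width: 8.6
```

{"api": "play_rows", "payload": {"travel": [[-0.045,0,0],[0,-0.0245,0.0275],[0,-0.0245,0.0275],[0,-0.0245,0.0275],[0,-0.0245,0.0275],[0,-0.0245,0.0275],[0,-0.0245,0.0275],[0,-0.0245,0.0275]], "turn": [0,0,0,0,0,0,0,0]}}

```text
time_s: 4.95
position: [469.4, -1.5, 209.3]
tool_rot: [0.688, 0.163, 0.688, -0.163]
ft_force: [0.4, 0.1, 0.0]
gripper_width: 8.4
```

{"api": "play_rows", "payload": {"travel": [[0,-0.0373,0.0038],[0,-0.0373,0.0038],[0,-0.0373,0.0038],[0,-0.0373,0.0038],[0,-0.0373,0.0038],[0,-0.0373,0.0038],[0.04,0,0],[0.03,0,0]], "turn": [0,0,0,0,0,0,0,0]}}

```text
time_s: 5.75
position: [389.1, -211.0, 138.2]
tool_rot: [0.689, 0.164, 0.687, -0.163]
ft_force: [1.0, 1.9, -0.4]
gripper_width: 8.4
```

{"api": "play_rows", "payload": {"travel": [[0.04,0,0],[0.02,0,0],[0,0,0],[0,0,0],[0,0,0],[0,0,0],[0,0,0],[0,0,0]], "turn": [0,0,0,0,0,0,0,0]}}

```text
time_s: 6.55
position: [389.7, -210.1, 79.0]
tool_rot: [0.688, 0.163, 0.688, -0.163]
ft_force: [-0.2, -0.4, -0.4]
gripper_width: 8.4
```

Run:
```python
from h import *
o=robot.observe(); p=o["position"]; print(p,o["ft_force"],o["gripper_width"])
for n in("scene","top"):
    im,D=snap(n,n+"2"); K,R,t,_=cal(n)
    u=cv2.projectPoints(np.array([p-[0,0,24],[389.5,-212,20]]),R,t,K,None)[0].reshape(-1,2); print(n,u)
    x,y=u[1].astype(int)-[40,35]; print(x,y)
    cv2.imwrite(f"pics/{n}2c.png",cv2.resize(im[y:y+70,x:x+80],None,fx=8,fy=8,interpolation=2)[...,::-1])
a=np.hstack([cv2.imread("pics/scene2c.png"),cv2.imread("pics/top2c.png")]); cv2.imwrite("pics/c2.png",cv2.resize(a,(800,350)))
```

```text
[ 389.73801205 -210.05371655   78.97458889] [-0.23237497 -0.38473696 -0.41780104] 8.443290338247882
scene [[262.69974795 134.22141638]
 [262.5232673  140.88987158]]
222 105
top [[336.25830863 231.91725158]
 [334.30839375 232.01582196]]
294 197
```

View pics/c2.png

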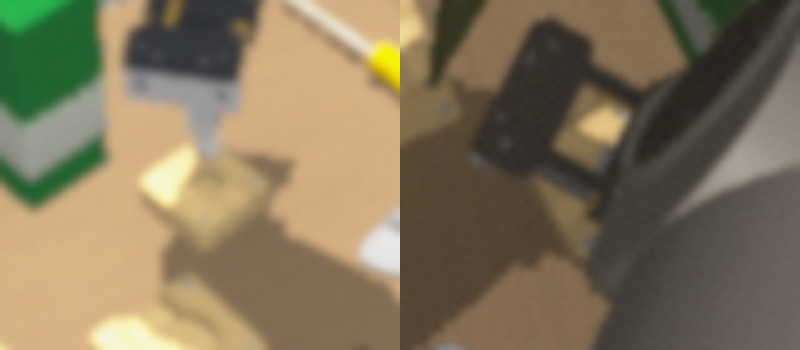

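Scene view: the mandrel is just above the holder, in line with the bore. The top view is blocked by the arm. Descending.

{"api": "play_rows", "payload": {"travel": [[0.01,-0.0018,0.001],[0.012,0,0],[0.01,0,0],[0.006,0,0],[0.004,0,0],[0.003,0,0],[0,0,0],[0,0,0]], "turn": [0,0,0,0,0,0,0,0]}}

```text
time_s: 7.45
position: [389.6, -212.4, 33.7]
tool_rot: [0.688, 0.163, 0.688, -0.163]
ft_force: [-0.4, -1.0, -0.4]
gripper_width: 8.3
```

{"api": "play_rows", "payload": {"travel": [[0.0015,0,0],[0.001,0,0],[0,0,0],[0,0,0],[0,0,0],[0,0,0],[0,0,0],[0,0,0]], "turn": [0,0,0,0,0,0,0,0]}}

```text
time_s: 8.25
position: [389.9, -212.3, 31.4]
tool_rot: [0.688, 0.163, 0.688, -0.163]
ft_force: [-0.8, 1.2, 8.2]
gripper_width: 8.1
```

{"api": "play_rows", "payload": {"travel": [[0,0,0],[0,0,0],[0,0,0],[0,0,0],[0,0,0],[-0.02,0,0],[-0.04,0,0],[-0.04,0,0]], "turn": [0,0,0,0,0,0,0,0], "fingers": -1}}

```text
time_s: 9.05
position: [388.4, -212.6, 131.7]
tool_rot: [0.687, 0.163, 0.689, -0.164]
ft_force: [2.2, 0.9, 0.6]
gripper_width: 69.2
```

{"api": "play_rows", "payload": {"travel": [[-0.035,0,0],[-0.035,0,0],[0,0,0],[0,0,0],[0,0,0],[0,0,0],[0,0,0],[0,0,0]], "turn": [0.144,0.144,0.144,0.144,0.144,0.144,0.144,0.144]}}

```text
time_s: 9.85
position: [389.6, -211.9, 196.4]
tool_rot: [0.492, 0.508, 0.492, -0.508]
ft_force: [-0.2, 0.7, 0.4]
gripper_width: 93.8
```

{"api": "play_rows", "payload": {"travel": [[0,0,0],[0,0,0],[0,0,0],[0,0,0],[0,0,0],[0,0,0],[0,0,0],[0,0,0]], "turn": [0.1425,0.1425,0.1425,0.1425,0.1425,0.1425,0.1425,0.1165]}}

```text
time_s: 10.65
position: [389.6, -211.9, 196.4]
tool_rot: [0.149, 0.691, 0.149, -0.691]
ft_force: [0.3, 1.0, 0.1]
gripper_width: 94.2
```

{"api": "play_rows", "payload": {"travel": [[0,0.0235,0.0175],[0,0.0235,0.0175],[0,0.0235,0.0175],[0,0.0235,0.0175],[0,0,0],[0,0,0],[0,0,0],[0,0,0]], "turn": [0,0,0,0,0,0,0,0]}}

```text
time_s: 11.45
position: [365.8, -325.6, 196.4]
tool_rot: [0.151, 0.691, 0.152, -0.69]
ft_force: [0.9, 0.2, -0.9]
gripper_width: 94.2
```

```bash
cat > st.py <<'E'
from h import *
from scipy.spatial.transform import Rotation as Ro
import sys
o=robot.observe(); q=o["tool_rot"]; M=Ro.from_quat([*q[1:],q[0]]).as_matrix()
print(o["time_s"],o["position"].round(1),"F",o["ft_force"].round(1),"w",round(o["gripper_width"],1),"phi",np.degrees(np.arctan2(M[1,1],M[0,1])).round(1),"q",o["qpos"].round(2))
if len(sys.argv)>2:
    d=np.array([float(a) for a in sys.argv[1:4]])-o["position"]; print("move (tool xyz):",(M.T@d).round(1))
E
python3 st.py 361.8 -326.5 10
```

```text
11.45 [ 365.8 -325.6  196.4] F [ 0.9  0.2 -0.9] w 94.2 phi -65.2 q [-0.34  0.21  1.08  2.06 -0.22  0.99 -0.28]
move (tool xyz): [186.4  -0.8   4.2]
```

{"api": "play_rows", "payload": {"travel": [[0.04,-0.001,0.004],[0.045,0,0],[0.045,0,0],[0.035,0,0],[0.018,0,0],[0.008,0,0],[0,0,0],[0,0,0]], "turn": [0,0,0,0,0,0,0,0]}}

```text
time_s: 12.25
position: [362.0, -327.4, 6.4]
tool_rot: [0.151, 0.691, 0.151, -0.69]
ft_force: [1.1, -0.2, 0.1]
gripper_width: 93.7
```

{"api": "play_rows", "payload": {"travel": [[0.001,0,0],[0,0,0],[0,0,0],[0,0,0],[0,0,0],[0,0,0],[0,0,0],[0,0,0]], "turn": [0,0,0,0,0,0,0,0], "fingers": 1}}

```text
time_s: 13.05
position: [361.3, -327.4, 4.4]
tool_rot: [0.151, 0.691, 0.151, -0.691]
ft_force: [-0.3, 0.4, 0.4]
gripper_width: 42.0
```

```bash
python3 st.py 442.8 -86.2 200
```

```text
13.05 [ 361.3 -327.4    4.4] F [-0.3  0.4  0.4] w 42.0 phi -65.3 q [ 0.02  0.54  0.73  2.21 -0.64  0.62  0.08]
move (tool xyz): [-195.5 -185.2 -174.7]
```

{"api": "play_rows", "payload": {"travel": [[0,0,0],[-0.02,0,0],[-0.045,0,0],[-0.045,0,0],[-0.04,0,0],[0,-0.03,-0.028],[0,-0.03,-0.028],[0,-0.025,-0.025]], "turn": [0,0,0,0,0,0,0,0.02]}}

```text
time_s: 13.85
position: [399.6, -214.4, 154.5]
tool_rot: [0.144, 0.693, 0.144, -0.692]
ft_force: [1.5, -0.0, -2.0]
gripper_width: 41.9
```

{"api": "play_rows", "payload": {"travel": [[0,-0.02,-0.02],[0,-0.02,-0.02],[0,-0.02,-0.02],[0,0,0],[0,0,0],[0,0,0],[0,0,0],[0,0,0]], "turn": [0,0,0,0,0,0,0,0]}}

```text
time_s: 14.65
position: [430.2, -138.1, 154.5]
tool_rot: [0.144, 0.692, 0.144, -0.692]
ft_force: [0.2, 0.5, -0.5]
gripper_width: 41.8
```

```bash
python3 st.py 442.8 -86.2 11.5
python3 - <<'E'
from h import *
im,_=snap("scene","scene3"); cv2.imwrite("pics/s3.png",cv2.resize(im,(800,600),interpolation=2)[...,::-1])
E
```

```text
14.65 [ 430.2 -138.1  154.5] F [ 0.2  0.5 -0.5] w 41.8 phi -66.6 q [-0.79  0.2   1.09  2.18 -0.23  0.88 -0.72]
move (tool xyz): [143.  -42.5 -32.2]
```

View pics/s3.png

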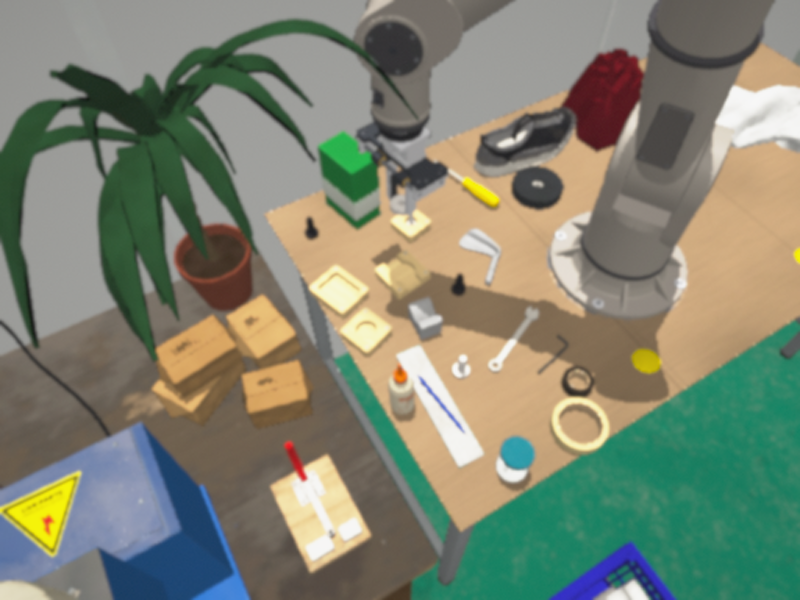

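Scene view: the slim mandrel stands in its holder at (410,222), and the gripper carries the ring past it. The leaf tip at (415,115) is near the wrist, so I'll go in low and slowly and watch forces.

{"api": "play_rows", "payload": {"travel": [[0.045,0,0],[0.045,0,0],[0.024,0,0],[0,-0.008,-0.006],[0,-0.008,-0.006],[0,0,0],[0,0,0],[0,0,0]], "turn": [0,0,0,0,0,0,0,0]}}

```text
time_s: 15.5
position: [435.9, -117.5, 41.3]
tool_rot: [0.144, 0.693, 0.145, -0.691]
ft_force: [0.1, 0.4, -2.0]
gripper_width: 41.8
```

```bash
python3 st.py 442.8 -86.2 11.5; python3 -c "
from h import *;print(robot.observe()['effort'].round(1))"
```

```text
15.5 [ 435.9 -117.5   41.3] F [ 0.1  0.4 -2. ] w 41.8 phi -66.4 q [-0.57  0.43  0.85  2.27 -0.54  0.65 -0.48]
move (tool xyz): [ 29.9 -25.9 -18.8]
[ -0.4 -55.5  13.7 -26.8  -0.   -0.   -0. ]
```

{"api": "play_rows", "payload": {"travel": [[0,-0.005,-0.004],[0,-0.005,-0.004],[0,0,0],[0,0,0],[0,0,0],[0,0,0],[0,0,0],[0,0,0]], "turn": [0,0,0,0,0,0,0,0]}}

```text
time_s: 16.3
position: [438.4, -105.7, 40.5]
tool_rot: [0.144, 0.692, 0.144, -0.692]
ft_force: [0.3, 0.1, -0.1]
gripper_width: 41.7
```

```bash
python3 st.py 442.8 -86.2 11.5; python3 -c "
from h import *;print(robot.observe()['effort'].round(1))"
```

```text
16.3 [ 438.4 -105.7   40.5] F [ 0.3  0.1 -0.1] w 41.7 phi -66.5 q [-0.6   0.43  0.85  2.27 -0.55  0.65 -0.51]
move (tool xyz): [ 29.  -16.1 -11.8]
[ -0.  -55.8  13.8 -26.6  -0.   -0.    0. ]
```

{"api": "play_rows", "payload": {"travel": [[0,-0.005,-0.004],[0,-0.005,-0.004],[0,-0.006,-0.0038],[0,0,0],[0,0,0],[0,0,0],[0,0,0],[0,0,0]], "turn": [0,0,0,0,0,0,0,0]}}

```text
time_s: 17.1
position: [442.9, -86.3, 40.5]
tool_rot: [0.144, 0.692, 0.144, -0.692]
ft_force: [-0.1, 0.5, -0.7]
gripper_width: 41.9
```

```bash
python3 st.py 442.8 -86.2 11.5
python3 - <<'E'
from h import *
o=robot.observe(); p=o["position"]; print(o["effort"].round(1))
for n in("scene","top"):
    im,D=snap(n,n+"4"); K,R,t,_=cal(n)
    u=cv2.projectPoints(np.array([[442.8,-86.2,20.]]),R,t,K,None)[0].reshape(-1,2); x,y=u[0].astype(int)-[40,35]
    cv2.imwrite(f"pics/{n}4c.png",cv2.resize(im[y:y+70,x:x+80],None,fx=5,fy=5,interpolation=2)[...,::-1])
cv2.imwrite("pics/c4.png",np.hstack([cv2.imread("pics/scene4c.png"),cv2.imread("pics/top4c.png")]))
E
```

```text
17.1 [442.9 -86.3  40.5] F [-0.1  0.5 -0.7] w 41.9 phi -66.5 q [-0.65  0.43  0.85  2.27 -0.55  0.65 -0.55]
move (tool xyz): [29.  -0.1  0. ]
[ -0.1 -55.8  13.9 -26.6  -0.   -0.    0. ]
```

View pics/c4.png

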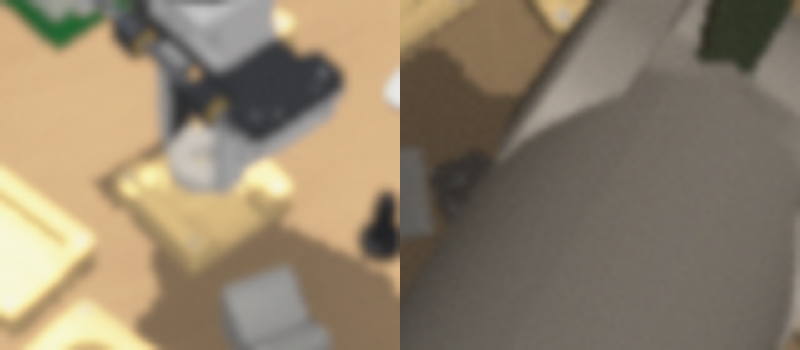

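Scene crop: the ring is above the slotted holder. The top crop shows the leaf running into the arm with no force, so it offers no resistance. Lowering.

{"api": "play_rows", "payload": {"travel": [[0.01,0,0],[0.008,0,0],[0.005,0,0],[0.003,0,0],[0.002,0,0],[0,0,0],[0,0,0],[0,0,0]], "turn": [0,0,0,0,0,0,0,0]}}

```text
time_s: 18.0
position: [443.0, -86.1, 12.5]
tool_rot: [0.144, 0.692, 0.144, -0.692]
ft_force: [-0.2, -0.7, -1.4]
gripper_width: 42.0
```

{"api": "play_rows", "payload": {"travel": [[0,0,0],[0,0,0],[0,0,0],[0,0,0],[0,0,0],[0,0,0],[0,0,0],[0,0,0]], "turn": [0,0,0,0,0,0,0,0], "fingers": -1}}

```text
time_s: 18.8
position: [442.9, -86.1, 12.5]
tool_rot: [0.144, 0.692, 0.144, -0.692]
ft_force: [0.3, -0.1, -0.8]
gripper_width: 93.9
```

{"api": "play_rows", "payload": {"travel": [[-0.02,0,0],[-0.04,0,0],[-0.045,0,0],[-0.045,0,0],[-0.045,0,0],[0,0,0],[0,0,0],[0,0,0]], "turn": [0,0,0,0,0,0,0,0]}}

```text
time_s: 19.6
position: [442.5, -84.7, 198.7]
tool_rot: [0.145, 0.692, 0.145, -0.692]
ft_force: [-0.1, 0.2, -0.2]
gripper_width: 94.2
```

```bash
python3 st.py 432.3 36.2 200
```

```text
19.6 [442.5 -84.7 198.7] F [-0.1  0.2 -0.2] w 94.2 phi -66.4 q [-1.1   0.08  1.24  2.14 -0.09  0.98 -0.97]
move (tool xyz): [  -1.2 -114.9  -39.1]
```

{"api": "play_rows", "payload": {"travel": [[0,0,0],[0,0,0],[0,0,0],[0,0,0],[0,0,0],[0,0,0],[0,0,0],[0,0,0]], "turn": [-0.146,-0.146,-0.146,-0.146,-0.146,-0.146,-0.146,-0.146]}}

```text
time_s: 20.4
position: [442.1, -86.0, 198.2]
tool_rot: [0.503, 0.496, 0.503, -0.497]
ft_force: [0.1, 0.3, 0.7]
gripper_width: 93.7
```

{"api": "play_rows", "payload": {"travel": [[0,0,0],[0,0,0],[0,0.003,-0.03],[0,0.002,-0.03],[0,0.002,-0.03],[0,0,-0.03],[0,0,0],[0,0,0]], "turn": [-0.13,0,0,0,0,0,0,0]}}

```text
time_s: 21.2
position: [433.0, 34.6, 198.9]
tool_rot: [0.533, 0.465, 0.533, -0.465]
ft_force: [0.1, -0.6, -0.1]
gripper_width: 94.2
```

```bash
python3 st.py 432.3 36.2 16
```

```text
21.2 [433.   34.6 198.9] F [ 0.1 -0.6 -0.1] w 94.2 phi 7.8 q [-1.14 -0.01  0.93  2.16  0.01  0.98 -0.07]
move (tool xyz): [182.9  -0.5  -1.8]
```

{"api": "play_rows", "payload": {"travel": [[0.04,-0.0005,-0.0018],[0.045,0,0],[0.045,0,0],[0.035,0,0],[0.013,0,0],[0.005,0,0],[0,0,0],[0,0,0]], "turn": [0,0,0,0,0,0,0,0]}}

```text
time_s: 22.0
position: [433.4, 36.3, 17.2]
tool_rot: [0.534, 0.465, 0.533, -0.464]
ft_force: [0.3, 0.5, 0.4]
gripper_width: 94.1
```

{"api": "play_rows", "payload": {"travel": [[0,0,0],[0,0,0],[0,0,0],[0,0,0],[0,0,0],[0,0,0],[0,0,0],[0,0,0]], "turn": [0,0,0,0,0,0,0,0], "fingers": 1}}

```text
time_s: 22.8
position: [432.7, 36.7, 16.5]
tool_rot: [0.534, 0.464, 0.534, -0.464]
ft_force: [-2.2, 0.7, 1.9]
gripper_width: 43.6
```

```bash
python3 st.py 576.5 -78.8 80
```

```text
22.8 [432.7  36.7  16.5] F [-2.2  0.7  1.9] w 43.6 phi 8.0 q [-0.83  0.43  0.72  2.31 -0.54  0.56  0.45]
move (tool xyz): [-63.5 126.5 134.3]
```

{"api": "play_rows", "payload": {"travel": [[-0.01,0,0],[-0.02,0,0],[-0.035,0,0],[-0.035,0,0],[0,0,0],[0,0,0],[0,0,0],[0,0,0]], "turn": [0,0,0,-0.1,-0.115,-0.115,-0.113,0]}}

```text
time_s: 23.6
position: [432.5, 36.5, 116.9]
tool_rot: [0.623, 0.335, 0.623, -0.334]
ft_force: [0.7, 0.3, -4.6]
gripper_width: 44.0
```

{"api": "play_rows", "payload": {"travel": [[0,0.007,0.023],[0,0.012,0.037],[0,0.012,0.037],[0,0.012,0.037],[0,0.0095,0.03],[0,0.004,0.012],[0,0,0],[0,0,0]], "turn": [0,0,0,0,0,0,0,0]}}

```text
time_s: 24.4
position: [575.8, -78.9, 116.4]
tool_rot: [0.622, 0.336, 0.622, -0.336]
ft_force: [0.1, 0.3, -5.9]
gripper_width: 43.8
```

```bash
python3 st.py 576.5 -78.8 24.5
python3 - <<'E'
from h import *
for n in("scene","top"):
    im,D=snap(n,n+"5"); K,R,t,_=cal(n)
    u=cv2.projectPoints(np.array([[560.,-78,20.]]),R,t,K,None)[0].reshape(-1,2); x,y=u[0].astype(int)-[50,55]
    cv2.imwrite(f"pics/{n}5c.png",cv2.resize(im[y:y+110,x:x+100],None,fx=4,fy=4,interpolation=2)[...,::-1])
cv2.imwrite("pics/c5.png",np.hstack([cv2.imread("pics/scene5c.png"),cv2.imread("pics/top5c.png")]))
E
```

```text
24.4 [575.8 -78.9 116.4] F [ 0.1  0.3 -5.9] w 43.8 phi 33.3 q [-0.57  0.47  0.78  1.94 -0.42  0.9   1.  ]
move (tool xyz): [91.9  0.6  0.4]
```

View pics/c5.png

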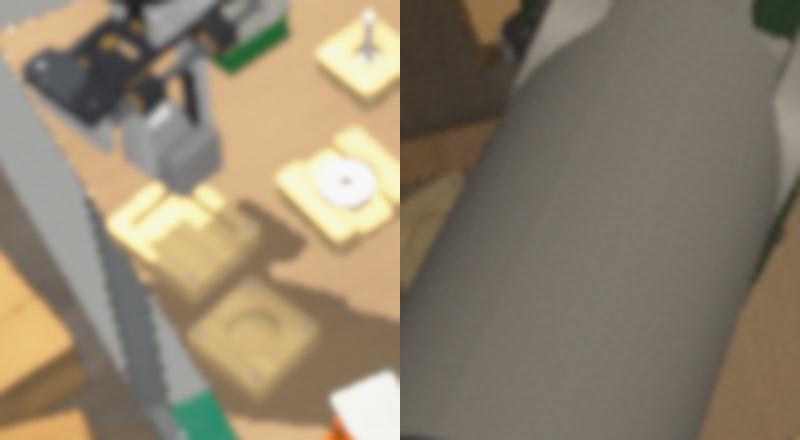

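Scene crop: the ring at (345,180) sits in its recess, the slim mandrel at (370,40) stands in its bore, and the V block is held level above its recess. Lowering.

{"api": "play_rows", "payload": {"travel": [[0.025,0.0006,0.0004],[0.03,0,0],[0.015,0,0],[0.01,0,0],[0.006,0,0],[0.003,0,0],[0.001,0,0],[0,0,0]], "turn": [0,0,0,0,0,0,0,0]}}

```text
time_s: 25.3
position: [577.9, -79.2, 27.2]
tool_rot: [0.623, 0.336, 0.622, -0.335]
ft_force: [0.2, -0.2, -5.4]
gripper_width: 43.9
```

{"api": "play_rows", "payload": {"travel": [[0.001,0,0],[0.001,0,0],[0,0,0],[0,0,0],[0,0,0],[0,0,0],[0,0,0],[0,0,0]], "turn": [0,0,0,0,0,0,0,0]}}

```text
time_s: 26.1
position: [577.6, -79.2, 24.6]
tool_rot: [0.623, 0.336, 0.622, -0.335]
ft_force: [0.7, 0.6, -5.5]
gripper_width: 43.8
```

{"api": "play_rows", "payload": {"travel": [[0.001,0,0],[0,0,0],[0,0,0],[0,0,0],[0,0,0],[0,0,0],[0,0,0],[0,0,0]], "turn": [0,0,0,0,0,0,0,0]}}

```text
time_s: 26.9
position: [577.7, -79.2, 24.5]
tool_rot: [0.623, 0.336, 0.622, -0.335]
ft_force: [-6.4, 2.7, 15.6]
gripper_width: 43.8
```

{"api": "play_rows", "payload": {"travel": [[0,0,0],[0,0,0],[0,0,0],[0,0,0],[0,0,0],[0,0,0],[-0.02,0,0],[-0.045,0,0]], "turn": [0,0,0,0,0,0,0,0], "fingers": -1}}

```text
time_s: 27.7
position: [575.6, -79.0, 86.9]
tool_rot: [0.621, 0.335, 0.624, -0.336]
ft_force: [0.5, 0.7, 0.2]
gripper_width: 94.4
```

{"api": "play_rows", "payload": {"travel": [[-0.045,0,0],[-0.045,0,0],[-0.04,0,0],[0,0,0],[0,0,0],[0,0,0],[0,0,0],[0,0,0]], "turn": [0,0,0,0,0,0,0,0]}}

```text
time_s: 28.5
position: [576.9, -79.4, 217.7]
tool_rot: [0.622, 0.336, 0.623, -0.335]
ft_force: [-0.1, -0.0, 0.3]
gripper_width: 94.3
```

```bash
python3 st.py 396.3 154 200
```

```text
28.5 [576.9 -79.4 217.7] F [-0.1 -0.   0.3] w 94.3 phi 33.4 q [-0.65  0.36  0.87  1.84 -0.31  1.09  0.91]
move (tool xyz): [  17.9  -22.5 -294.2]
```

{"api": "play_rows", "payload": {"travel": [[0,0,-0.025],[0,-0.003,-0.042],[0,-0.003,-0.045],[0,-0.003,-0.045],[0,-0.003,-0.045],[0,-0.003,-0.045],[0,-0.003,-0.027],[0,-0.004,-0.02]], "turn": [0,0,0,0,0,0,0,0]}}

```text
time_s: 29.3
position: [395.8, 155.7, 218.4]
tool_rot: [0.623, 0.335, 0.623, -0.334]
ft_force: [0.4, 0.2, -0.1]
gripper_width: 94.2
```

{"api": "play_rows", "payload": {"travel": [[0,0,0],[0,0,0],[0,0,0],[0,0,0],[0,0,0],[0,0,0],[0,0,0],[0,0,0]], "turn": [-0.145,-0.145,-0.145,-0.145,-0.145,-0.145,-0.145,-0.145]}}

```text
time_s: 30.1
position: [397.1, 153.8, 218.3]
tool_rot: [0.705, -0.063, 0.704, 0.063]
ft_force: [-0.8, -0.1, -0.7]
gripper_width: 93.7
```

```bash
python3 st.py 396.3 154 20
```

```text
30.1 [397.1 153.8 218.3] F [-0.8 -0.1 -0.7] w 93.7 phi 100.2 q [-1.35 -0.07  0.82  2.15  0.06  1.03  1.18]
move (tool xyz): [198.3   0.3  -1. ]
```

{"api": "play_rows", "payload": {"travel": [[0.04,0,-0.001],[0.045,0,0],[0.045,0,0],[0.04,0,0],[0.02,0,0],[0.008,0,0],[0,0,0],[0,0,0]], "turn": [0,0,0,0,0,0,0,0]}}

```text
time_s: 30.9
position: [397.1, 154.3, 21.4]
tool_rot: [0.705, -0.06, 0.704, 0.061]
ft_force: [-0.9, 0.4, -0.3]
gripper_width: 93.9
```

{"api": "play_rows", "payload": {"travel": [[0,0,0],[0,0,0],[0,0,0],[0,0,0],[0,0,0],[0,0,0],[0,0,0],[0,0,0]], "turn": [0,0,0,0,0,0,0,0], "fingers": 1}}

```text
time_s: 31.7
position: [396.5, 154.0, 20.6]
tool_rot: [0.705, -0.06, 0.704, 0.061]
ft_force: [-1.2, 0.1, 1.3]
gripper_width: 33.6
```

{"api": "play_rows", "payload": {"travel": [[0,0,0],[0,0,0],[0,0,0],[0,0,0],[0,0,0],[-0.01,0,0],[-0.03,0,0],[-0.04,0,0]], "turn": [0,0,0,0,0,0,0,0]}}

```text
time_s: 32.5
position: [395.7, 152.7, 101.1]
tool_rot: [0.704, -0.061, 0.705, 0.059]
ft_force: [0.4, 0.8, 0.7]
gripper_width: 14.3
```

```bash
python3 st.py 546.8 29 80
```

```text
32.5 [395.7 152.7 101.1] F [0.4 0.8 0.7] w 14.3 phi 99.8 q [-1.3   0.22  0.88  2.28 -0.25  0.74  1.5 ]
move (tool xyz): [  21.3 -147.5  127.9]
```

{"api": "play_rows", "payload": {"travel": [[0,-0.02,0.017],[0,-0.032,0.028],[0,-0.032,0.028],[0,-0.032,0.028],[0,-0.02,0.017],[0,-0.0115,0.0099],[0,0,0],[0,0,0]], "turn": [0,0,0,0,0,0,0,0]}}

```text
time_s: 33.3
position: [547.2, 30.5, 101.0]
tool_rot: [0.705, -0.06, 0.704, 0.061]
ft_force: [-0.9, -0.2, -0.8]
gripper_width: 14.5
```

```bash
python3 st.py 546.8 29 28.5
```

```text
33.3 [547.2  30.5 101. ] F [-0.9 -0.2 -0.8] w 14.5 phi 99.8 q [-0.8   0.45  0.8   2.02 -0.43  0.84  1.98]
move (tool xyz): [72.4 -1.4 -0.7]
```

{"api": "play_rows", "payload": {"travel": [[0.025,-0.0014,-0.0007],[0.022,0,0],[0.01,0,0],[0.007,0,0],[0.005,0,0],[0.002,0,0],[0,0,0],[0,0,0]], "turn": [0,0,0,0,0,0,0,0]}}

```text
time_s: 34.1
position: [547.5, 29.1, 30.1]
tool_rot: [0.705, -0.06, 0.704, 0.061]
ft_force: [-0.1, -0.1, 0.8]
gripper_width: 14.5
```

{"api": "play_rows", "payload": {"travel": [[0.0015,0,0],[0,0,0],[0,0,0],[0,0,0],[0,0,0],[0,0,0],[0,0,0],[0,0,0]], "turn": [0,0,0,0,0,0,0,0]}}

```text
time_s: 34.9
position: [547.6, 29.2, 28.6]
tool_rot: [0.705, -0.06, 0.704, 0.061]
ft_force: [-0.4, 0.4, 6.2]
gripper_width: 14.5
```

{"api": "play_rows", "payload": {"travel": [[0,0,0],[0,0,0],[0,0,0],[0,0,0],[0,0,0],[0,0,0],[-0.02,0,0],[-0.045,0,0]], "turn": [0,0,0,0,0,0,0,0], "fingers": -1}}

```text
time_s: 35.7
position: [545.3, 28.8, 91.7]
tool_rot: [0.703, -0.061, 0.706, 0.06]
ft_force: [1.1, 0.7, 0.7]
gripper_width: 75.2
```

{"api": "play_rows", "payload": {"travel": [[-0.045,0,0],[-0.045,0,0],[-0.045,0,0],[-0.03,0,0],[0,0.045,0],[0,0.045,0],[0,0.045,0],[0,0.045,0]], "turn": [0,0,0,0,0,0,0,0]}}

```text
time_s: 36.5
position: [515.5, 208.0, 258.5]
tool_rot: [0.705, -0.06, 0.704, 0.061]
ft_force: [1.1, 0.7, 0.4]
gripper_width: 93.7
```

{"api": "play_rows", "payload": {"travel": [[0,0.045,0],[0,0.045,0],[0,0.045,0],[0,0.045,0],[0,0.045,0],[0,0.045,0],[0,0.045,0],[0,0,0]], "turn": [0,0,0,0,0,0,0,0]}}

```text
time_s: 37.3
position: [458.8, 523.1, 256.8]
tool_rot: [0.704, -0.063, 0.704, 0.064]
ft_force: [0.1, 0.2, -0.4]
gripper_width: 93.8
```

```bash
python3 st.py
cat > fin.py <<'E'
from h import *
T={"slim":(389,-212,62,74,14,-1),"stout":(547,29,50,64,16,-1),"ring":(443,-86,20.5,27,30,-1),"v":(576,-79,40,56,45,-1),"glue":(515,181,20,160,32,-1),"jar":(375,350,60,85,45,-1)}
for n in("top","scene"):
    snap(n,n+"9"); 
    for tag in("0","9"):
        d=np.load(f"pics/{n}{tag}.npz"); P=cloud(n,d["D"]); Z=P[...,2]
        for k,(x,y,a,b,h,_) in T.items():
            if tag=="0" and k not in("glue","jar"): continue
            q=P[(np.hypot(P[...,0]-x,P[...,1]-y)<h)&(Z>a)&(Z<b)]
            if len(q)<3: print(n,tag,k,len(q)); continue
            r=cv2.minAreaRect(q[:,:2].astype(np.float32)); print(n,tag,k,len(q),np.round(r[0],1),np.round(r[1],1),round(r[2],1),"z med/max",np.median(q[:,2]).round(1),q[:,2].max().round(1))
for n in("top","scene"):
    im=np.load(f"pics/{n}9.npz")["im"]; K,R,t,_=cal(n)
    u=cv2.projectPoints(np.array([[480.,-90,20.]]),R,t,K,None)[0].ravel().astype(int); x,y=u-[70,70]
    cv2.imwrite(f"pics/f{n}.png",cv2.resize(im[y:y+140,x:x+140],(400,400),interpolation=2)[...,::-1])
cv2.imwrite("pics/fin.png",cv2.resize(np.hstack([cv2.imread("pics/fscene.png"),cv2.imread("pics/ftop.png")]),(800,400)))
E
python3 fin.py
```

```text
37.3 [458.8 523.1 256.8] F [ 0.1  0.2 -0.4] w 93.8 phi 100.3 q [-1.45  0.51  0.76  1.53 -0.36  1.25  1.11]
top 0 glue 311 [516.7 184.9] [40.2 43.7] 46.9 z med/max 89.4 150.8
top 0 jar 424 [372.3 348. ] [53.6 53.2] 43.3 z med/max 73.3 79.9
top 9 slim 10 [ 387.1 -210.8] [5.  6.4] 0.6 z med/max 66.8 71.9
top 9 stout 28 [546.3  29. ] [12.5 12.6] 0.4 z med/max 56.5 61.1
top 9 ring 169 [444.7 -85.1] [56.1 43.5] 23.3 z med/max 22.7 26.9
top 9 v 296 [577.7 -79.6] [44.6 61.7] 33.7 z med/max 48.4 55.9
top 9 glue 312 [517.8 185.3] [40.6 43.9] 66.5 z med/max 90.0 148.4
top 9 jar 423 [371.4 348.3] [53.5 54.4] 1.0 z med/max 73.3 79.2
scene 0 glue 372 [523.9 192.7] [34.2 43.1] 75.3 z med/max 84.2 148.2
scene 0 jar 392 [375.  350.5] [54.  52.9] 31.7 z med/max 72.0 77.2
scene 9 slim 5 [ 390.8 -209.1] [9.4 3.3] 73.9 z med/max 66.7 69.0
scene 9 stout 17 [548.2  31. ] [ 8.1 12. ] 56.6 z med/max 56.4 60.7
scene 9 ring 61 [444.6 -83.8] [41.2 42.2] 37.6 z med/max 22.0 25.6
scene 9 v 188 [578.6 -79. ] [45.9 61.4] 34.3 z med/max 47.3 54.4
scene 9 glue 371 [523.6 193.5] [34.  43.1] 79.4 z med/max 84.7 148.9
scene 9 jar 2
```

View pics/fin.png

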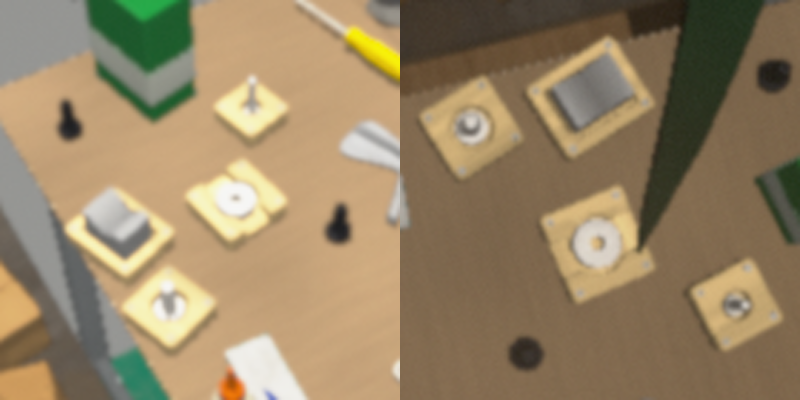

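Final view: all four tools sit in their own holders. The top view has the stout mandrel at (472,125), the V block at (593,90), the ring at (597,242) and the slim mandrel at (737,303). Measured heights and centres agree with that, and the bystanders are unmoved.

```bash
python3 -c "
from plant import robot; print(robot.job_done())"
```

```text
the job is handed in; nothing more can be done
None
```

All four tools are in their own holders, and I handed the job in after about 37 s of the 112 s allowed. The hand-in gives no verdict, so what follows rests on my own camera checks.

| Tool | Centre offset from recess centre | Top surface height above table (measured / expected) |
|---|---|---|
| Slim mandrel | about 3 mm | about 67 / 68 mm |
| Stout mandrel | about 2 mm | about 56.5 / 58 mm |
| Ring gauge | about 2 mm | about 22 / 22 mm |
| V block | about 2 mm | about 48 / 50 mm (median over top, groove included) |

- **Seating:** all heights are consistent with resting on the recess floor. The two mandrels and the V block also showed a contact force as they touched down. The V block is groove up, within about 1° of its recess.
- **Bystanders:** the bottle and the jar show no shift beyond about 1 mm against the first pictures. For the jar only the top view could be compared, because the scene camera had almost no view of it at the end.
- **Disagreements:** the two cameras differ by 2–4 mm, mostly in line with the stated calibration accuracy, but that is well inside the 10 mm limit. A plant leaf hangs over the ring and V-block holders; the arm passed through it with no measurable force.

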